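# Tilt back the microscope's lamp arm and lay the chamber slide on its holder

## Task

Swing the microscope's lamp arm back, pushing it without flinging it, past its balance point until it rests tilted back on its own and you have let go. Then lay the white-lidded chamber slide, lid up and kept level on the way, across the two raised ledges of the stage, flat on both of them and centred between their end stops. Leave the other things on the bench where they are.

Things in the scene. Friction and masses are not known exactly. Their poses are not given: they have to be found in the camera images.
- microscope: Compact white inverted microscope, fixed. Origin on the bench under the middle of its black stage; x to the rear (away from the robot), y left, z up. Base x -85..175, 150 wide, to z 78; knobs (x 60, z 45) out to |y| 93. Stage plate 180 (x) by 200 (y), top z 90. Lamp arm hinged behind it between cheeks (x 98..142, |y| 42..54, to z 118).
- holder (a point): Middle of the slide holder: microscope x 0, y 0, z 102 (ledge tops); axes as the microscope's. Two aluminium ledges, x -20..20, |y| 29..43, 12 above the stage, 58 free between them; end stops |y| 43..49, 5 above the ledges. A seated slide has its underside centre here, its long axis along y, 5 play at each end.
- lamp_arm (a joint): Angle of the white lamp arm, rad: 0 = head over the stage (start), grows as it tilts to the rear, stop at 1.1. About 0.6 kg, damped; pushing the bar at 0.1 m/s takes 1 to 3 N. Balance near 0.43: short of it, let go, the arm falls back to 0; beyond 0.55 it sinks by itself to the stop in 1 to 2 s and stays. Over 2.5 rad/s counts as flung.
- lamp_arm_hinge (a point): Middle of the lamp arm's hinge axis (microscope y axis direction), fixed at microscope x 120, y 0, z 100; axes as the microscope's.
- bar (a point): Middle of the steel push bar (10 thick, 84 long in y) 20 in front of the lamp head; moves and turns with the arm. At angle 0: microscope x -62, z 215, i.e. 182 before and 115 above the hinge; head behind it x -42..42, |y| 45, z 197..243, condenser under it (48 wide) to z 178. Fully tilted back, nothing of the arm is before x 95.
- chamber_slide: Loose chamber slide, 35 g: glass base 26 (x) by 76 (y) by 3, clear chambers 24 by 60, white lid 25 by 62 on top; 16 high in all. Origin at its underside centre, z up through the lid, y along its length. Starts flat on the bench left or right of the microscope. Grip across the 25 width at mid-length.
- slide_mailer: Bystander: closed grey slide box 34 by 84 by 20 high; lies on the other side of the microscope. Origin at its underside centre.
- dish: Bystander: round culture dish with white lid, 60 diameter, 15 high. Origin at its underside centre.
- tip_box: Bystander: box of pipette tips 85 by 120 by 65 high, white lid. Origin at its underside centre.
- bottle: Bystander: amber bottle, 64 diameter, 140 high. Origin at its underside centre.
- pipette: Bystander: white pipette lying on the bench, 246 long along its x (-136 to +110), 22 thick.
- jar: Bystander: glass jar with grey cap, 60 diameter, 70 high. Origin at its underside centre.
There are look-alikes about, which are no part of the job. What is meant by the chamber_slide is not brown, pink or yellow, and is the larger of those in its own colour.

How it is judged (in metres and radians):
On the way:
1. the lamp arm rests tilted back (beyond 1.0 rad), let go by the robot, the slide not yet on its holder (value of joint lamp_arm above 1 rad and velocity of joint lamp_arm below 0.05 rad/s and contact force between microscope and the fingers below 0.1 N and contact force between microscope and the arm below 0.1 N and distance between chamber_slide and holder above 0.05 m), for 0.3 s.
At the end, for the whole second after the job is handed in: Lamp arm resting beyond 1.0 rad; slide at rest, lid up, level within 0.06 rad, on both ledges (height within 3 mm), centre within 10 mm of the holder's middle along the microscope's x and 7 mm along y, long axis within 0.2 rad of its y (value of joint lamp_arm above 1 rad and z of chamber_slide in the frame of holder between -0.003 and 0.003 m and x of chamber_slide in the frame of holder between -0.01 and 0.01 m and y of chamber_slide in the frame of holder between -0.007 and 0.007 m and angle between the y axis of chamber_slide and the y axis of microscope, either way round below 0.2 rad and angle between chamber_slide's own z axis and vertical below 0.06 rad and linear speed of chamber_slide below 0.02 m/s); the robot touches nothing.
It fails at once if the lamp arm is flung (faster than 2.5 rad/s) (velocity of joint lamp_arm above 2.5 rad/s).
It fails at once if the chamber slide is tipped by more than 0.6 rad (angle between chamber_slide's own z axis and vertical above 0.6 rad).
It fails at once if another thing on the bench is moved by more than 30 mm (distance of any of slide_mailer, dish, tip_box, bottle, pipette, jar from where it was at the start of the episode above 0.03 m).
It also fails if it takes over 53 s, if anything falls off the work surface, if the arm or the gripper's body presses on something with over 40 N, if the wrist force passes 120 N, or if a joint passes its speed limit or range.

## Robot

A 6-joint arm with a two-finger parallel gripper is mounted at the origin on the work surface. World frame = base frame: x ahead of the robot, y to its left, z up, the work surface at z = 0. Lengths are in mm, angles in rad, forces in N, time in s.
With the tool pointing down it reaches from about 275 to 1000 mm from the base axis. Payload 8.4 kg.
Tool frame: the origin (TCP) lies midway between the tips of the shut fingers; the grasp point (between the pads) lies 19 mm behind it; z points along the fingers, y is the line along which they close (so a half turn about z gives the same grasp; the last joint's range is limited). The gripper opens to 85 mm and grips with 20 to 120 N. Pads are 22 mm wide; open, the fingers measure 114 mm over their backs; the gripper's body (76 mm by 85 mm) begins 54 mm behind the grasp point. The pads swing forward as they close: fully open they stand 13 mm farther back than shut.
Start: joints at [-1.267, 0.353, 1.633, -0, 1.155, -0.002], TCP at [188.159, -596.007, 231.281] pointing down, gripper open.
Joint ranges: [-2.63, 2.63], [-0.92, 2.1], [0.06, 2.66], [-1.3, 4.44], [0, 2.69], [-3.02, 3.02]. Speed limits (rad/s): [2.22, 2.22, 2.79, 3.14, 3.14, 3.14].

## Interface

Orientations are given as [roll, pitch, yaw] about the fixed x, y, z axes, in that order (R = Rz(yaw) Ry(pitch) Rx(roll)).
In Python, from rig import r gives the robot as it stands.
- The arm moves only by the tool servo_tool, never from a script. Its argument "deltas" is a list of rows, each an object of numbers: "x", "y", "z": the shift along the world's x, y, z in mm; "rx", "ry", "rz": the turn, a rotation vector about the world's x, y, z in rad; "gripper": the gripper's target within -1 to 1 (fully open at 1, half-way at 0, shut at -1). A call has 1 to 10 rows; each row is the pose to reach, as a shift and turn from the pose commanded when the call began; what a row does not reach only later rows make up. A row lasts 1/10 s, in which the tool goes at most 50 mm and 8.59 degrees, less where a joint would pass 70% of its speed; a pose out of reach is approached as far as the arm can. A call with a gripper value outside its range is refused whole. The fingers move at their own pace and stop on an object; "newtons" is the grip in N (left out, the last holds). Time passes only in rows, so rows that repeat a pose let the fingers close. It gives the time, the measured TCP pose, the force, the opening and the grip force at its end, in the units of the state.
- r.sense(): the state, without advancing time (a new reading comes with each control period).
- r.grab_frame(name): name is "scene" or "top" or "wrist"; returns the picture (420x560x3 uint8, blue, green, red); there is no depth.
- r.camera_params(name): a dict with "mtx" (3x3 intrinsics, pixels), "eye" and "orientation" of the camera in the world. Camera axes: x right, y down, z forward; pixel columns grow to the right and rows downward; lengths in mm; the calibration is good to about 2 mm. A picture is of the moment at which its call begins: read the wrist's pose just before it. camera_params takes no time and is no camera call; for the wrist camera it gives the pose at the moment of the call.
- r.sign_off(): hands the job in; it is judged then, once.
Trained networks look in the newest picture that a camera, given by its name, has taken for a name from the list of things; names that differ only in an ending like _2 or _b are one class to them, and where a whole thing is asked for, a point or a joint stands for the part that bears it (a point fixed in the world has none). Each returns a list of dicts, best first, with "conf" (0 to 1); they miss things now and then, are a little off and sometimes report something else, mostly with a low value. They report only what shows in the picture. A call takes as long as a camera call. They do not tell look-alikes from the thing itself.
- r.recognise(name, camera): "box" ([left, top, width, height] in pixels, round what is visible of it).
The state is a dict: "clock": time; "qpos": joint angles; "qvel": joint speeds; "joint_efforts": joint torques, N m; "eef_pos": TCP position; "tcp_rot": TCP orientation; "contact_force": force on the tool from outside, world axes, zero at the start; "wrist_torque": the same for the moment, N m; "opening": opening from 0.0 (shut) to 1.0 (fully open); "grasp_force": force on a finger pad.
Only numpy, scipy, OpenCV 4.12 (cv2) and the standard library are available. Lean on these libraries where they do the work, as an engineer would, in place of code of your own. Each camera call takes 0.05 s, during which the arm holds its last target. There are 200 camera calls.

## Working session

There is one attempt and no reset: what is moved stays moved. The work goes in short steps, Python scripts to look and compute and a tool call to move; the robot and the scene stay as the last step left them, time stands still between calls to the robot, and variables do not carry over. Pictures are saved under pics/ and viewed, at most 10 in all, crops included, and the job is handed in when it is done.

Besides the shell and the picture viewer there is one more tool, called after "Request:" as name(argument=value, ...) on one line, values as JSON. servo_tool: Moves the arm, as the interface text tells. Its arguments: {"type":"object","properties":{"deltas":{"type":"array","items":{"type":"object","properties":{"x":{"type":"number"},"y":{"type":"number"},"z":{"type":"number"},"rx":{"type":"number"},"ry":{"type":"number"},"rz":{"type":"number"},"gripper":{"type":"number"}}}},"newtons":{"type":"number"}},"required":["deltas"]}

```bash
mkdir -p pics
cat > h.py <<'E'
import numpy as np,cv2
from rig import r
from scipy.spatial.transform import Rotation as R
def cam(n):
    p=r.camera_params(n);o=np.array(p["orientation"],float)
    M=o if o.shape==(3,3) else R.from_euler('xyz',o).as_matrix()
    return np.array(p["mtx"],float),np.array(p["eye"],float),M
def ray(n,uv,z,c=None):
    K,e,M=c or cam(n); d=M@np.linalg.solve(K,[uv[0],uv[1],1]); return e+d*(z-e[2])/d[2]
def proj(n,P,c=None):
    K,e,M=c or cam(n); q=K@(M.T@(np.asarray(P,float)-e)); return q[:2]/q[2]
E
python3 - <<'E'
from h import *
for n in ("scene","top"):
    im=r.grab_frame(n);cv2.imwrite(f"pics/{n}0.png",im);print(n,r.camera_params(n))
    for k in ("microscope","chamber_slide","slide_mailer","bar"):
        print(k,[(np.round(d["box"]).tolist(),round(d["conf"],2)) for d in r.recognise(k,n)][:5])
a=cv2.imread("pics/top0.png");print(r.sense())
E
```

```text
scene {'mtx': array([[437.37868656,   0.        , 273.68003681],
       [  0.        , 437.37868656, 209.75011276],
       [  0.        ,   0.        ,   1.        ]]), 'eye': array([1037.97831683,  577.71373622, 1115.59667136]), 'orientation': array([-2.47151239,  0.01157543,  2.42365277])}
microscope [([209.0, 162.0, 95.0, 123.0], 0.69)]
chamber_slide [([345.0, 273.0, 18.0, 20.0], 0.7), ([385.0, 280.0, 26.0, 16.0], 0.63), ([310.0, 283.0, 15.0, 7.0], 0.57), ([358.0, 243.0, 23.0, 19.0], 0.53), ([320.0, 251.0, 14.0, 17.0], 0.51)]
slide_mailer [([231.0, 168.0, 20.0, 13.0], 0.63)]
bar [([210.0, 166.0, 82.0, 85.0], 0.98)]
top {'mtx': array([[492.15762204,   0.        , 270.0380449 ],
       [  0.        , 492.15762204, 207.56158175],
       [  0.        ,   0.        ,   1.        ]]), 'eye': array([ 266.357634  ,   11.65660778, 1643.60701561]), 'orientation': array([-2.95840153e+00,  4.20002640e-05, -1.59914943e+00])}
microscope [([248.0, 136.0, 79.0, 107.0], 0.91)]
chamber_slide [([156.0, 258.0, 24.0, 14.0], 0.66), ([184.0, 235.0, 25.0, 7.0], 0.52), ([203.0, 262.0, 8.0, 19.0], 0.49), (
[... 190 characters left out ...]
0.63)]
{'clock': 0.5, 'qpos': array([-1.26739351e+00,  3.53027960e-01,  1.63344018e+00,  5.53271261e-06,
        1.15517638e+00, -2.40456096e-03]), 'qvel': array([-0.00073286, -0.00118818, -0.00103858,  0.00047644, -0.00086023,
        0.00084825]), 'joint_efforts': array([ 3.04657597e-04, -6.04692650e+01, -3.42182994e+01, -8.64848084e-05,
        2.29255900e-03, -2.35053994e-05]), 'eef_pos': array([ 188.15886118, -595.9883633 ,  231.24627309]), 'tcp_rot': array([-3.14154080e+00, -5.18626577e-06,  3.05805139e-01]), 'contact_force': array([-0.38975022, -0.39451766,  0.08326168]), 'wrist_torque': array([ 0.0093251 , -0.01885031, -0.00882506]), 'grasp_force': 0.0, 'opening': 0.9992123450969101}
```

View pics/top0.png

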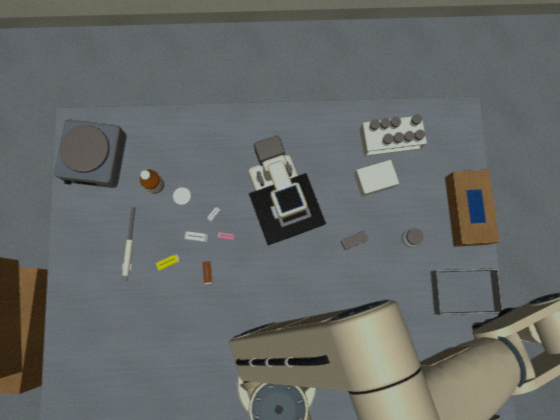

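View pics/scene0.png

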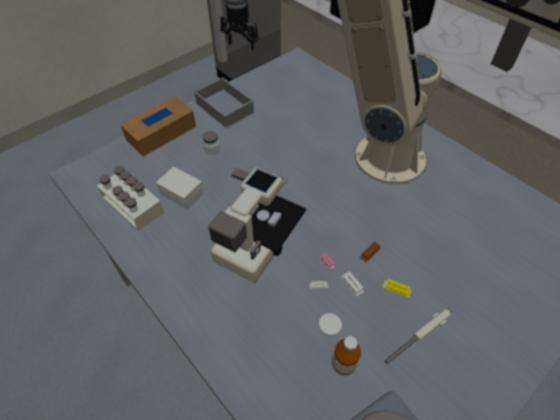

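Top view: the robot base is at the bottom (278,405). The microscope stage is black around (288,208). The large white slide is at (196,237), and the small white one at (213,214) is a look-alike. The mailer is at (355,240).

```bash
cat > t.py <<'E'
from h import *
im=cv2.imread("pics/top0.png");c=cam("top")
def rect(mask,x0,y0,x1,y1,z,lab):
    m=np.zeros_like(mask);m[y0:y1,x0:x1]=mask[y0:y1,x0:x1]
    n,L,s,_=cv2.connectedComponentsWithStats(m)
    i=1+np.argmax(s[1:,4]);ys,xs=np.where(L==i)
    P=np.array([ray("top",(u,v),z,c)[:2] for u,v in zip(xs,ys)],np.float32)
    h=cv2.convexHull(P);q=cv2.minAreaRect(h);print(lab,s[i],q);print(cv2.boxPoints(q).round().tolist())
    return L==i
g=im.max(2);dark=((g<38)*255).astype(np.uint8)
m1=rect(dark,240,160,340,255,90,"stage")
wh=((im.min(2)>140)*255).astype(np.uint8)
m2=rect(wh,180,228,210,246,12,"slide");m3=rect(wh,200,205,224,224,12,"small")
o=im.copy();o[m1]=(0,0,255);o[m2]=(0,255,0);o[m3]=(255,0,0)
o=np.hstack([cv2.resize(a[130:260,170:340],None,fx=2.3,fy=3,interpolation=0) for a in (im,o)])
cv2.imwrite("pics/top_o.png",o)
print(proj("top",[188,-596,231]),proj("top",[0,0,0]))
E
python3 t.py
```

```text
stage [ 250  174   75   70 1805] ((549.5973510742188, -50.31958770751953), (175.80783081054688, 194.67942810058594), 18.584936141967773)
[[435.0, 14.0], [497.0, -171.0], [664.0, -115.0], [602.0, 70.0]]
slide [185 231  22  10 149] ((479.26416015625, 254.4643096923828), (72.65899658203125, 25.412269592285156), 80.75072479248047)
[[461.0, 221.0], [486.0, 217.0], [498.0, 288.0], [473.0, 292.0]]
small [208 208  12  13  73] ((554.7380981445312, 195.502685546875), (17.538602828979492, 48.25101852416992), 49.671695709228516)
[[531.0, 204.0], [567.0, 173.0], [579.0, 187.0], [542.0, 218.0]]
[487.82137441 320.93900017] [276.0883699  383.64737901]
```

View pics/top_o.png

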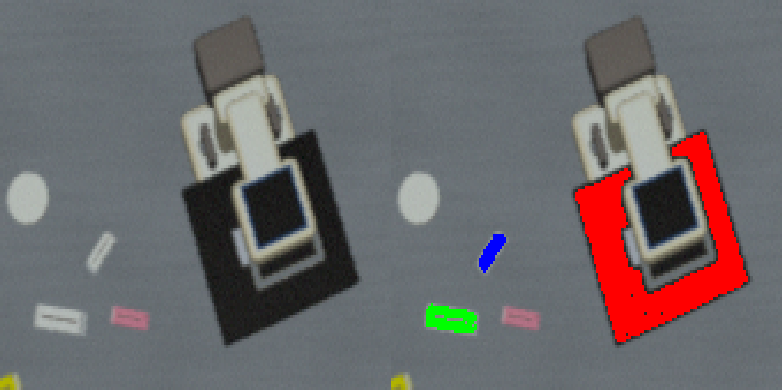

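Request:
servo_tool(deltas=[{"x": 130,"y": 250,"z": 0,"gripper": -1},{"x": 130,"y": 250,"z": 0,"gripper": -1},{"x": 130,"y": 250,"z": 0,"gripper": -1},{"x": 130,"y": 250,"z": 0,"gripper": -1},{"x": 130,"y": 250,"z": 0,"gripper": -1},{"x": 130,"y": 250,"z": 0,"gripper": -1},{"x": 255,"y": 510,"z": -31,"gripper": -1},{"x": 255,"y": 510,"z": -31,"gripper": -1},{"x": 255,"y": 510,"z": -31,"gripper": -1},{"x": 255,"y": 510,"z": -31,"gripper": -1}])

```text
invalid input
```

Request:
servo_tool(deltas=[{"x": 40,"y": 80,"z": 0,"rx": 0,"ry": 0,"rz": 0,"gripper": -1}], newtons=40)

```text
clock: 0.6
eef_pos: [209.5, -554.7, 231.3]
tcp_rot: [3.139, 0.001, 0.303]
contact_force: [1.8, -0.1, 0.3]
opening: 0.857
grasp_force: 0.0
```

Request:
servo_tool(deltas=[{"x": 23,"y": 44,"z": -3,"rx": 0,"ry": 0,"rz": 0,"gripper": -1},{"x": 46,"y": 88,"z": -6,"rx": 0,"ry": 0,"rz": 0,"gripper": -1},{"x": 69,"y": 132,"z": -9,"rx": 0,"ry": 0,"rz": 0,"gripper": -1},{"x": 92,"y": 176,"z": -12,"rx": 0,"ry": 0,"rz": 0,"gripper": -1},{"x": 115,"y": 220,"z": -15,"rx": 0,"ry": 0,"rz": 0,"gripper": -1},{"x": 138,"y": 264,"z": -18,"rx": 0,"ry": 0,"rz": 0,"gripper": -1},{"x": 161,"y": 308,"z": -21,"rx": 0,"ry": 0,"rz": 0,"gripper": -1},{"x": 184,"y": 352,"z": -24,"rx": 0,"ry": 0,"rz": 0,"gripper": -1},{"x": 207,"y": 396,"z": -27,"rx": 0,"ry": 0,"rz": 0,"gripper": -1},{"x": 225,"y": 435,"z": -30,"rx": 0,"ry": 0,"rz": 0,"gripper": -1}], newtons=40)

```text
clock: 1.6
eef_pos: [436.6, -114.2, 201.6]
tcp_rot: [3.141, -0.001, 0.306]
contact_force: [0.0, -0.8, 0.6]
opening: -0.001
grasp_force: 0.0
```

Request:
servo_tool(deltas=[{"x": 8,"y": 33,"z": 0,"rx": 0,"ry": 0,"rz": 0,"gripper": -1},{"x": 12,"y": 33,"z": 0,"rx": 0,"ry": 0,"rz": 0,"gripper": -1},{"x": 12,"y": 33,"z": 0,"rx": 0,"ry": 0,"rz": 0,"gripper": -1}], newtons=40)

```text
clock: 1.9
eef_pos: [448.1, -82.9, 201.4]
tcp_rot: [3.141, -0.0, 0.308]
contact_force: [0.0, -0.1, -0.5]
opening: -0.002
grasp_force: 0.0
```

Run:
```python
from h import *
s=r.sense();print(s["eef_pos"],s["clock"])
c=cam("wrist");im=r.grab_frame("wrist")
a=.324;Rz=np.array([[np.cos(a),-np.sin(a)],[np.sin(a),np.cos(a)]])
def w(x,y,z): return np.r_[np.array([550,-50])+Rz@[x,y],z]
print(c[1],c[2][:,2])
for p in [(-62,42,215),(-62,-42,215),(-90,100,90),(-90,-100,90)]:
    q=proj("wrist",w(*p),c);print(p,q);cv2.circle(im,tuple(int(v) for v in q),4,(0,0,255),-1)
q=proj("wrist",s["eef_pos"],c);cv2.circle(im,tuple(int(v) for v in q),4,(0,255,0),-1)
cv2.imwrite("pics/w1.png",im)
```

```text
[448.09431256 -82.85052024 201.42896091] 1.9
[527.89402957 -56.53272594 344.14742531] [-0.31020182 -0.10054152 -0.94533921]
(-62, 42, 215) [173.18566714 199.68628702]
(-62, -42, 215) [395.41620673 196.38820216]
(-90, 100, 90) [147.02838845 187.426417  ]
(-90, -100, 90) [419.14904712 183.35461911]
```

View pics/w1.png

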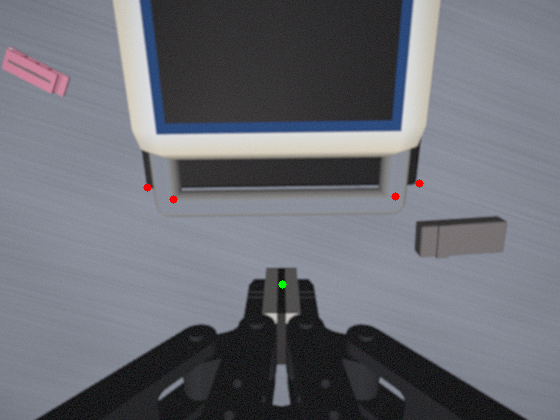

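The projected bar ends (173–395, row ~200) land on the bar, and the stage corners match too. The pose is good to about 2 mm, so I'll start pushing.

Request:
servo_tool(deltas=[{"x": 7.6,"y": 2.5,"z": 0,"rx": 0,"ry": 0,"rz": 0,"gripper": -1},{"x": 15,"y": 5,"z": 0,"rx": 0,"ry": 0,"rz": 0,"gripper": -1},{"x": 21,"y": 7,"z": 0,"rx": 0,"ry": 0,"rz": 0,"gripper": -1},{"x": 24.6,"y": 8.3,"z": 0,"rx": 0,"ry": 0,"rz": 0,"gripper": -1},{"x": 27.5,"y": 9.2,"z": 0,"rx": 0,"ry": 0,"rz": 0,"gripper": -1},{"x": 33,"y": 11,"z": 9,"rx": 0,"ry": 0,"rz": 0,"gripper": -1},{"x": 39,"y": 13,"z": 17.5,"rx": 0,"ry": 0,"rz": 0,"gripper": -1},{"x": 45.7,"y": 15.3,"z": 26,"rx": 0,"ry": 0,"rz": 0,"gripper": -1},{"x": 52.6,"y": 17.6,"z": 34,"rx": 0,"ry": 0,"rz": 0,"gripper": -1},{"x": 59.8,"y": 20,"z": 41.5,"rx": 0,"ry": 0,"rz": 0,"gripper": -1}], newtons=40)

```text
clock: 2.95
eef_pos: [506.8, -63.2, 244.0]
tcp_rot: [-3.141, 0.002, 0.306]
contact_force: [-6.6, -1.1, 5.8]
opening: 0.001
grasp_force: 4.0
```

Request:
servo_tool(deltas=[{"x": 7.6,"y": 2.5,"z": 7,"rx": 0,"ry": 0,"rz": 0,"gripper": -1},{"x": 15.5,"y": 5.2,"z": 14,"rx": 0,"ry": 0,"rz": 0,"gripper": -1},{"x": 23.8,"y": 8,"z": 20,"rx": 0,"ry": 0,"rz": 0,"gripper": -1},{"x": 32,"y": 10.8,"z": 26,"rx": 0,"ry": 0,"rz": 0,"gripper": -1},{"x": 41,"y": 13.8,"z": 31.5,"rx": 0,"ry": 0,"rz": 0,"gripper": -1},{"x": 50,"y": 16.8,"z": 36.5,"rx": 0,"ry": 0,"rz": 0,"gripper": -1}], newtons=40)

```text
clock: 3.55
eef_pos: [558.4, -46.1, 279.8]
tcp_rot: [3.141, -0.001, 0.306]
contact_force: [-0.2, -0.8, 1.5]
opening: -0.001
grasp_force: 0.5
```

Run:
```python
from h import *
s=r.sense();print(s["eef_pos"],s["clock"],s["contact_force"])
a=r.grab_frame("wrist");b=r.grab_frame("top")
cv2.imwrite("pics/push.png",np.hstack([cv2.resize(a,(400,300)),cv2.resize(b[110:270,200:413],(400,300))]))
```

```text
[558.40871769 -46.14731328 279.81769744] 3.55 [-0.15428806 -0.84857857  1.51270098]
```

View pics/push.png

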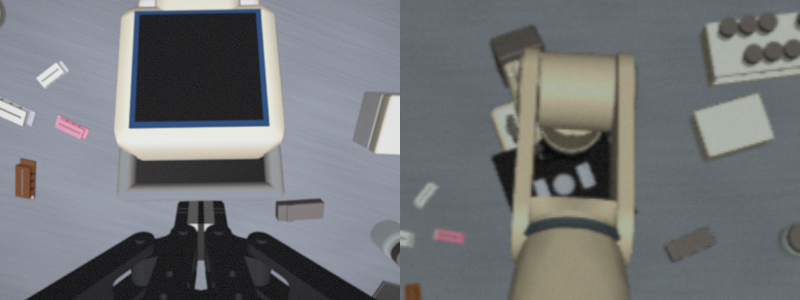

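The bar at row ~195 is pressed by the fingertip and the arm is tilting. A little further now, then back off.

Request:
servo_tool(deltas=[{"x": 9,"y": 3,"z": 4.5,"rx": 0,"ry": 0,"rz": 0,"gripper": -1},{"x": 18.7,"y": 6.3,"z": 8.5,"rx": 0,"ry": 0,"rz": 0,"gripper": -1},{"x": 28,"y": 9.5,"z": 12,"rx": 0,"ry": 0,"rz": 0,"gripper": -1},{"x": 28,"y": 9.5,"z": 12,"rx": 0,"ry": 0,"rz": 0,"gripper": -1},{"x": 28,"y": 9.5,"z": 12,"rx": 0,"ry": 0,"rz": 0,"gripper": -1},{"x": 15,"y": 5,"z": 12,"rx": 0,"ry": 0,"rz": 0,"gripper": -1},{"x": -15,"y": -5,"z": 12,"rx": 0,"ry": 0,"rz": 0,"gripper": -1},{"x": -50,"y": -10,"z": 12,"rx": 0,"ry": 0,"rz": 0,"gripper": 1},{"x": -95,"y": -15,"z": 12,"rx": 0,"ry": 0,"rz": 0,"gripper": 1}], newtons=40)

```text
clock: 4.55
eef_pos: [460.4, -61.9, 290.8]
tcp_rot: [3.142, 0.0, 0.306]
contact_force: [-0.5, -0.5, 0.5]
opening: 0.327
grasp_force: 0.0
```

Run:
```python
from h import *
s=r.sense();print(s["eef_pos"],s["clock"],s["contact_force"],s["qpos"])
a=r.grab_frame("wrist");b=r.grab_frame("scene")
cv2.imwrite("pics/push2.png",np.hstack([cv2.resize(a,(400,300)),cv2.resize(b[140:300,180:393],(400,300))]))
```

```text
[460.42716018 -61.94691184 290.77686864] 4.55 [-0.48456504 -0.50274906  0.47966372] [-1.36815050e-01  3.93424669e-02  1.88988086e+00 -2.21257355e-04
  1.21276739e+00  1.12830740e+00]
```

View pics/push2.png

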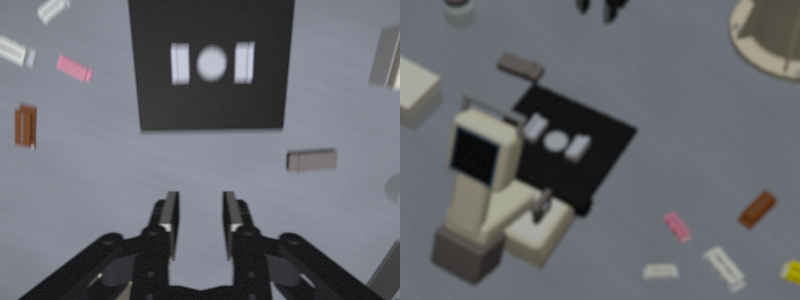

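The lamp head is sinking to the rear. Both ledges show clearly in the wrist view, left ledge ~(180,62) and right ledge ~(243,62), with the stage front edge at row ~130. I'll measure the holder from a fresh frame.

```bash
cat > hold.py <<'E'
from h import *
c=cam("wrist");im=r.grab_frame("wrist");s=r.sense();print(s["clock"],s["qvel"].round(3))
m=((im.min(2)>90)*255).astype(np.uint8);m[:,:170]=0;m[:,420:]=0;m[180:]=0
n,L,st,ce=cv2.connectedComponentsWithStats(m)
for i in range(1,n):
    if st[i,4]<200: continue
    ys,xs=np.where(L==i)
    P=np.array([ray("wrist",(u,v),105,c)[:2] for u,v in zip(xs,ys)],np.float32)
    print(st[i],cv2.minAreaRect(P))
cv2.imwrite("pics/hold.png",im)
E
python3 hold.py
```

```text
4.7 [ 0.012  0.045 -0.073  0.003 -0.022  0.005]
[ 170    0  250  180 6775] ((533.1930541992188, -50.30352783203125), (148.1094207763672, 234.89727783203125), 17.511716842651367)
[ 331   50   29   53 1390] ((561.3226318359375, -85.78750610351562), (41.86333084106445, 23.153690338134766), 18.579740524291992)
[ 241   52   28   53 1327] ((536.64697265625, -11.983856201171875), (42.01869201660156, 22.2972469329834), 18.649791717529297)
[ 278   55   43   46 1557] ((548.5438842773438, -48.418060302734375), (36.25139617919922, 36.281192779541016), 17.508317947387695)
```

Request:
servo_tool(deltas=[{"x": 2,"y": 40,"z": 0,"rx": 0,"ry": 0,"rz": 0.14,"gripper": 1},{"x": 4,"y": 80,"z": -5,"rx": 0,"ry": 0,"rz": 0.28,"gripper": 1},{"x": 6,"y": 120,"z": -15,"rx": 0,"ry": 0,"rz": 0.42,"gripper": 1},{"x": 8,"y": 160,"z": -30,"rx": 0,"ry": 0,"rz": 0.56,"gripper": 1},{"x": 11,"y": 195,"z": -55,"rx": 0,"ry": 0,"rz": 0.7,"gripper": 1},{"x": 13,"y": 230,"z": -85,"rx": 0,"ry": 0,"rz": 0.84,"gripper": 1},{"x": 15,"y": 260,"z": -115,"rx": 0,"ry": 0,"rz": 0.98,"gripper": 1},{"x": 17,"y": 290,"z": -140,"rx": 0,"ry": 0,"rz": 1.095,"gripper": 1},{"x": 19,"y": 316,"z": -155,"rx": 0,"ry": 0,"rz": 1.095,"gripper": 1},{"x": 19,"y": 316,"z": -155,"rx": 0,"ry": 0,"rz": 1.095,"gripper": 1}], newtons=40)

```text
clock: 5.7
eef_pos: [480.7, 256.7, 133.9]
tcp_rot: [-3.139, 0.001, 1.403]
contact_force: [0.7, -0.1, 0.1]
opening: 1.001
grasp_force: 0.0
```

```bash
cat > sl.py <<'E'
from h import *
c=cam("wrist");im=r.grab_frame("wrist");s=r.sense();print(s["clock"],s["eef_pos"].round(1),s["tcp_rot"].round(3))
m=((im.min(2)>120)*255).astype(np.uint8)
n,L,st,ce=cv2.connectedComponentsWithStats(m)
for i in range(1,n):
    if st[i,4]<300: continue
    ys,xs=np.where(L==i)
    P=np.array([ray("wrist",(u,v),16,c)[:2] for u,v in zip(xs,ys)],np.float32)
    print(st[i],cv2.minAreaRect(P))
cv2.imwrite("pics/sl.png",im)
E
python3 sl.py
```

```text
5.75 [480.9 255.4 135. ] [-3.140e+00  1.000e-03  1.403e+00]
[ 415   69   87   89 5976] ((614.6445922851562, 302.37469482421875), (59.78868103027344, 60.140159606933594), 19.324113845825195)
[ 258  154   37   93 3034] ((477.1458435058594, 259.9611511230469), (73.80461883544922, 27.045154571533203), 81.02680969238281)
[ 346  232   62   46 1299] ((548.5255126953125, 202.32936096191406), (20.15694808959961, 51.104122161865234), 50.44758605957031)
```

View pics/sl.png

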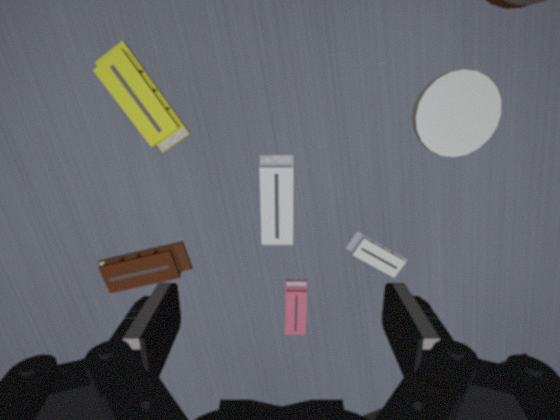

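The chamber slide's lid spans columns 259–293 and rows 167–245, with its glass end above. Pink, brown and the small white slide all lie clear of the finger path.

Run:
```python
from h import *
im0=cv2.imread("pics/sl.png")
c=cam("wrist");im=r.grab_frame("wrist");s=r.sense();print(s["clock"],s["eef_pos"].round(1),s["tcp_rot"].round(3))
m=((im.min(2)>120)*255).astype(np.uint8);n,L,st,ce=cv2.connectedComponentsWithStats(m)
# lid = flat bright part
sub=im[140:260,250:305].min(2);print(np.round(sub[:, 20:34].max(1)).tolist())
i=max(range(1,n),key=lambda k:(abs(ce[k][0]-276)<20 and abs(ce[k][1]-200)<25)*st[k,4]);print(st[i])
lid=(L==i)
top=st[i,1];
for t in (10,11,12,13):
    ys,xs=np.where(lid);k=ys>=top+t
    P=np.array([ray("wrist",(u,v),16,c)[:2] for u,v in zip(xs[k],ys[k])],np.float32);print(t,cv2.minAreaRect(P))
```

```text
5.8 [481.2 254.7 135.8] [-3.141e+00  1.000e-03  1.402e+00]
[115, 116, 114, 113, 114, 114, 114, 114, 114, 114, 113, 115, 125, 142, 160, 166, 167, 165, 166, 169, 162, 158, 149, 138, 133, 155, 177, 183, 183, 183, 181, 183, 184, 185, 182, 182, 182, 183, 185, 182, 183, 180, 182, 182, 182, 185, 184, 184, 181, 182, 181, 182, 183, 184, 185, 185, 181, 182, 182, 184, 181, 181, 183, 181, 182, 184, 183, 182, 182, 182, 183, 180, 182, 182, 182, 184, 181, 182, 180, 184, 182, 184, 183, 181, 183, 182, 183, 183, 182, 182, 184, 181, 182, 181, 183, 182, 181, 183, 183, 183, 181, 177, 158, 138, 119, 111, 112, 111, 113, 114, 115, 113, 113, 112, 114, 112, 112, 111, 112, 114]
[ 258  152   36   92 3036]
10 ((476.4371643066406, 256.7725830078125), (65.74240112304688, 26.84786033630371), 81.05265808105469)
11 ((476.3796081542969, 256.4071044921875), (65.00244140625, 26.84786033630371), 81.05265045166016)
12 ((476.3207092285156, 256.032958984375), (64.24493408203125, 26.84786033630371), 81.05265808105469)
13 ((476.3398132324219, 255.6538543701172), (63.42255783081055, 26.881147384643555), 80.87218475341797)
```

Request:
servo_tool(deltas=[{"x": -2,"y": 0,"z": -30,"rx": 0,"ry": 0,"rz": 0.01,"gripper": 0.3},{"x": -5,"y": 0.7,"z": -65,"rx": 0,"ry": 0,"rz": 0.01,"gripper": 0.3},{"x": -5,"y": 0.7,"z": -95,"rx": 0,"ry": 0,"rz": 0.01,"gripper": 0.3},{"x": -5,"y": 0.7,"z": -115,"rx": 0,"ry": 0,"rz": 0.01,"gripper": 0.3},{"x": -5,"y": 0.7,"z": -125,"rx": 0,"ry": 0,"rz": 0.01,"gripper": 0.3},{"x": -5,"y": 0.7,"z": -131,"rx": 0,"ry": 0,"rz": 0.01,"gripper": 0.3},{"x": -5,"y": 0.7,"z": -131,"rx": 0,"ry": 0,"rz": 0.01,"gripper": 0.3},{"x": -5,"y": 0.7,"z": -131,"rx": 0,"ry": 0,"rz": 0.01,"gripper": 0.3}], newtons=25)

```text
clock: 6.6
eef_pos: [477.1, 255.4, 6.3]
tcp_rot: [3.14, -0.001, 1.411]
contact_force: [0.1, -0.4, 0.3]
opening: 0.649
grasp_force: 0.0
```

Request:
servo_tool(deltas=[{"x": 0,"y": 0,"z": 0,"rx": 0,"ry": 0,"rz": 0,"gripper": -0.2},{"x": 0,"y": 0,"z": 0,"rx": 0,"ry": 0,"rz": 0,"gripper": -1},{"x": 0,"y": 0,"z": 0,"rx": 0,"ry": 0,"rz": 0,"gripper": -1},{"x": 0,"y": 0,"z": 0,"rx": 0,"ry": 0,"rz": 0,"gripper": -1},{"x": 0,"y": 0,"z": 0,"rx": 0,"ry": 0,"rz": 0,"gripper": -1},{"x": 0,"y": 0,"z": 0,"rx": 0,"ry": 0,"rz": 0,"gripper": -1}], newtons=25)

```text
clock: 7.2
eef_pos: [476.8, 255.5, 6.1]
tcp_rot: [3.141, -0.001, 1.411]
contact_force: [-0.9, -1.2, 6.4]
opening: 0.278
grasp_force: 24.2
```

Request:
servo_tool(deltas=[{"x": 0,"y": 0,"z": 4,"rx": 0,"ry": 0,"rz": 0,"gripper": -1},{"x": 0,"y": 0,"z": 12,"rx": 0,"ry": 0,"rz": 0,"gripper": -1},{"x": 0,"y": 0,"z": 30,"rx": 0,"ry": 0,"rz": 0,"gripper": -1},{"x": 0,"y": 0,"z": 55,"rx": 0,"ry": 0,"rz": 0,"gripper": -1},{"x": 0,"y": 0,"z": 85,"rx": 0,"ry": 0,"rz": 0,"gripper": -1},{"x": 3,"y": -10,"z": 115,"rx": 0,"ry": 0,"rz": 0.03,"gripper": -1},{"x": 7,"y": -28,"z": 140,"rx": 0,"ry": 0,"rz": 0.06,"gripper": -1},{"x": 13,"y": -54,"z": 155,"rx": 0,"ry": 0,"rz": 0.12,"gripper": -1},{"x": 20,"y": -84,"z": 165,"rx": 0,"ry": 0,"rz": 0.18,"gripper": -1},{"x": 27,"y": -114,"z": 170,"rx": 0,"ry": 0,"rz": 0.24,"gripper": -1}], newtons=25)

```text
clock: 8.2
eef_pos: [503.9, 140.5, 177.2]
tcp_rot: [3.139, -0.0, 1.654]
contact_force: [-0.1, -0.2, -0.1]
opening: 0.277
grasp_force: 24.7
```

Request:
servo_tool(deltas=[{"x": 7,"y": -30,"z": 0,"rx": 0,"ry": 0,"rz": 0.06,"gripper": -1},{"x": 14,"y": -60,"z": 0,"rx": 0,"ry": 0,"rz": 0.12,"gripper": -1},{"x": 21,"y": -90,"z": 0,"rx": 0,"ry": 0,"rz": 0.18,"gripper": -1},{"x": 28,"y": -120,"z": 0,"rx": 0,"ry": 0,"rz": 0.242,"gripper": -1},{"x": 35,"y": -150,"z": 0,"rx": 0,"ry": 0,"rz": 0.242,"gripper": -1},{"x": 41,"y": -173,"z": -5,"rx": 0,"ry": 0,"rz": 0.242,"gripper": -1},{"x": 45,"y": -187,"z": -10,"rx": 0,"ry": 0,"rz": 0.242,"gripper": -1},{"x": 45.5,"y": -190.5,"z": -15,"rx": 0,"ry": 0,"rz": 0.242,"gripper": -1},{"x": 45.5,"y": -190.5,"z": -15,"rx": 0,"ry": 0,"rz": 0.242,"gripper": -1},{"x": 45.5,"y": -190.5,"z": -15,"rx": 0,"ry": 0,"rz": 0.242,"gripper": -1}], newtons=25)

```text
clock: 9.2
eef_pos: [548.4, -48.4, 160.1]
tcp_rot: [-3.141, -0.001, 1.893]
contact_force: [0.0, -0.1, 0.5]
opening: 0.281
grasp_force: 24.7
```

Run:
```python
from h import *
s=r.sense();print(s["clock"],s["eef_pos"].round(1),s["tcp_rot"].round(3),s["qvel"].round(3),s["opening"],s["grasp_force"])
c=cam("wrist");im=r.grab_frame("wrist")
# where slide is expected: tcp frame
yaw=s["tcp_rot"][2];ax=np.array([np.cos(yaw),np.sin(yaw)]);pe=np.array([-ax[1],ax[0]])
for dz,hl,hw in ((10,31,12.5),(-6,38,13)):
    for a,b in ((1,1),(1,-1),(-1,-1),(-1,1)):
        q=proj("wrist",np.r_[s["eef_pos"][:2]+a*hl*ax+b*hw*pe,s["eef_pos"][2]+dz],c);cv2.circle(im,tuple(int(v) for v in q),2,(0,0,255) if dz>0 else (0,255,0),-1)
b=r.grab_frame("scene")
cv2.imwrite("pics/carry.png",np.hstack([cv2.resize(im,(533,400)),b[150:290,190:283].repeat(1,0) if 0 else cv2.resize(b[140:300,190:297],(267,400))]))
```

```text
9.2 [548.4 -48.4 160.1] [-3.141e+00 -1.000e-03  1.893e+00] [ 0.006 -0.005 -0.006 -0.003  0.    -0.004] 0.28084500792119216 24.68876302242279
```

View pics/carry.png

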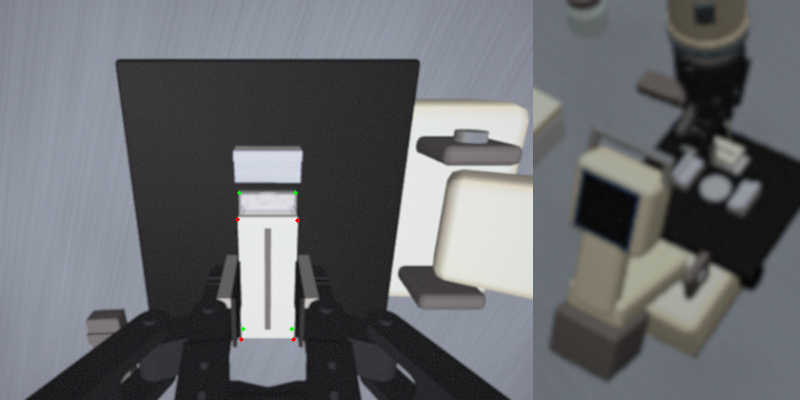

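The slide hangs level and matches the predicted corners within 1 px. It is aligned with the ledge, and the lamp arm rests back. Lowering now.

Request:
servo_tool(deltas=[{"x": 0.5,"y": -0.5,"z": -12,"rx": 0,"ry": 0,"rz": 0,"gripper": -1},{"x": 0.5,"y": -0.5,"z": -26,"rx": 0,"ry": 0,"rz": 0,"gripper": -1},{"x": 0.5,"y": -0.5,"z": -37,"rx": 0,"ry": 0,"rz": 0,"gripper": -1},{"x": 0.5,"y": -0.5,"z": -44,"rx": 0,"ry": 0,"rz": 0,"gripper": -1},{"x": 0.5,"y": -0.5,"z": -47,"rx": 0,"ry": 0,"rz": 0,"gripper": -1},{"x": 0.5,"y": -0.5,"z": -48.5,"rx": 0,"ry": 0,"rz": 0,"gripper": -1},{"x": 0.5,"y": -0.5,"z": -49.5,"rx": 0,"ry": 0,"rz": 0,"gripper": -1},{"x": 0.5,"y": -0.5,"z": -50,"rx": 0,"ry": 0,"rz": 0,"gripper": -1},{"x": 0.5,"y": -0.5,"z": -50.5,"rx": 0,"ry": 0,"rz": 0,"gripper": -1},{"x": 0.5,"y": -0.5,"z": -50.5,"rx": 0,"ry": 0,"rz": 0,"gripper": -1}], newtons=25)

```text
clock: 10.3
eef_pos: [549.5, -49.8, 110.0]
tcp_rot: [3.141, 0.0, 1.893]
contact_force: [-0.4, 0.2, -0.8]
opening: 0.277
grasp_force: 24.7
```

Request:
servo_tool(deltas=[{"x": 0,"y": 0,"z": -0.7,"rx": 0,"ry": 0,"rz": 0,"gripper": -1},{"x": 0,"y": 0,"z": -1.4,"rx": 0,"ry": 0,"rz": 0,"gripper": -1},{"x": 0,"y": 0,"z": -1.8,"rx": 0,"ry": 0,"rz": 0,"gripper": -1},{"x": 0,"y": 0,"z": -1.8,"rx": 0,"ry": 0,"rz": 0,"gripper": -1},{"x": 0,"y": 0,"z": -1.8,"rx": 0,"ry": 0,"rz": 0,"gripper": -1}], newtons=20)

```text
clock: 10.8
eef_pos: [549.3, -49.8, 108.1]
tcp_rot: [3.142, 0.0, 1.893]
contact_force: [-1.9, 0.5, 3.3]
opening: 0.281
grasp_force: 24.9
```

Request:
servo_tool(deltas=[{"x": 0,"y": 0,"z": 0,"rx": 0,"ry": 0,"rz": 0,"gripper": -0.4},{"x": 0,"y": 0,"z": 0,"rx": 0,"ry": 0,"rz": 0,"gripper": -0.2},{"x": 0,"y": 0,"z": 0,"rx": 0,"ry": 0,"rz": 0,"gripper": 0.1},{"x": 0,"y": 0,"z": 3,"rx": 0,"ry": 0,"rz": 0,"gripper": 0.1},{"x": 0,"y": 0,"z": 15,"rx": 0,"ry": 0,"rz": 0,"gripper": 0.1},{"x": 0,"y": 0,"z": 40,"rx": 0,"ry": 0,"rz": 0,"gripper": 0.1},{"x": -10,"y": -3,"z": 75,"rx": 0,"ry": 0,"rz": 0,"gripper": 0.1},{"x": -30,"y": -10,"z": 105,"rx": 0,"ry": 0,"rz": 0,"gripper": 0.1},{"x": -60,"y": -20,"z": 120,"rx": 0,"ry": 0,"rz": 0,"gripper": 0.1},{"x": -60,"y": -20,"z": 120,"rx": 0,"ry": 0,"rz": 0,"gripper": 0.1}], newtons=20)

```text
clock: 11.8
eef_pos: [487.8, -70.5, 231.0]
tcp_rot: [3.139, 0.002, 1.892]
contact_force: [-0.2, 0.1, 1.0]
opening: 0.548
grasp_force: 0.0
```

Run:
```python
from h import *
s=r.sense();print(s["clock"],s["eef_pos"].round(1),s["contact_force"].round(1),s["qvel"].round(3))
c=cam("wrist");im=r.grab_frame("wrist")
a=.324;Rz=np.array([[np.cos(a),-np.sin(a)],[np.sin(a),np.cos(a)]])
for z,hx,hy,col in ((102,13,38,(0,255,0)),(118,12.5,31,(0,0,255)),(107,20,49,(255,0,0))):
    for i,j in ((1,1),(1,-1),(-1,-1),(-1,1)):
        q=proj("wrist",np.r_[np.array([549,-48.9])+Rz@[i*hx,j*hy],z],c);cv2.circle(im,tuple(int(v) for v in q),2,col,-1)
b=r.grab_frame("scene")
cv2.imwrite("pics/fin.png",np.hstack([cv2.resize(im,(533,400)),cv2.resize(b[140:300,190:297],(267,400))]))
```

```text
11.8 [487.8 -70.5 231. ] [-0.2  0.1  1. ] [ 0.018  0.065 -0.023  0.012 -0.056  0.028]
```

View pics/fin.png

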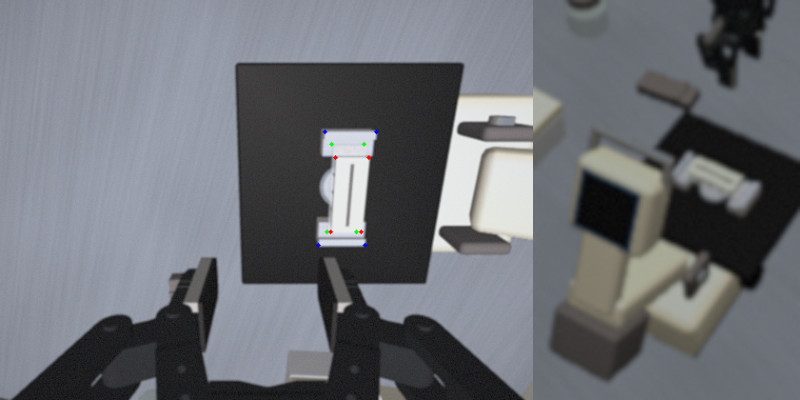

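The slide lies flat across both ledges, with its lid corners on the predicted points (335,157)–(360,232). The lamp arm rests back and the gripper is clear. Handing in.

```bash
python3 -c "
from rig import r
print(r.sign_off())"
```

```text
the job is handed in; nothing more can be done
None
```

The lamp arm rests tilted back, the chamber slide sits level and centred on the holder's two ledges within about 2 mm by camera, and I handed the job in at about 12 s; no verdict came back.

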